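# Put the screw cartons back in label order and close the rack

### The arm

A 6-joint arm with a two-finger parallel gripper is mounted at the origin on the work surface. World frame = base frame: x ahead of the robot, y to its left, z up, the work surface at z = 0. Lengths are in mm, angles in rad, forces in N, time in s.
With the tool pointing down it reaches from about 275 to 1000 mm from the base axis. Payload 8.4 kg.
Tool frame: the origin (TCP) lies between the finger pads; the fingertips stand 8 mm ahead of it and the grasp point (between the pads) lies 11 mm behind it (tcp_to_tips is the distance from the TCP to the fingertips, in mm); z points along the fingers, y is the line along which they close (so a half turn about z gives the same grasp; the last joint's range is limited). The gripper opens to 85 mm and grips with 20 to 120 N. Pads are 22 mm wide; open, the fingers measure 114 mm over their backs; the gripper's body (76 mm by 85 mm) begins 54 mm behind the grasp point. The pads swing forward as they close: fully open they stand 13 mm farther back than shut.
Start: joints at [-1.133, 0.353, 1.633, -0, 1.155, -0.002], TCP at [266.098, -565.526, 239.281] pointing down, gripper open.
Joint ranges: [-2.63, 2.63], [-0.92, 2.1], [0.06, 2.66], [-1.3, 4.44], [0, 2.69], [-3.02, 3.02]. Speed limits (rad/s): [2.22, 2.22, 2.79, 3.14, 3.14, 3.14].

### API

Orientations are given as [roll, pitch, yaw] about the fixed x, y, z axes, in that order (R = Rz(yaw) Ry(pitch) Rx(roll)).
In Python, from rig import * gives the robot as it stands.
- The arm moves only by the tool step_arm, never from a script. Its argument "motion" is a list of rows, each an object with "claw": the finger opening in mm, from 0 to 85.4; "delta_pos": the shift along the tool's x, y, z in mm, a list of three; "turn": the turn about the tool's z in rad. In form: [{"claw": claw, "delta_pos": [dx, dy, dz], "turn": turn}, ...]. A call has 1 to 8 rows; each row shifts and turns the commanded pose from where the row before left it, along the tool's axes as they then stand; what a row does not reach is not made up. A row lasts 1/12 s, in which the tool goes at most 41.7 mm and 7.16 degrees, less where a joint would pass 70% of its speed; a pose out of reach is approached as far as the arm can. A call is refused whole if a number of a shift passes 41.7 or a number of a turn 0.125, either way. A call with a gripper value outside its range is refused whole. The fingers move at their own pace and stop on an object; "force" is the grip in N (left out, the last holds). Time passes only in rows, so rows that do not move let the fingers close. It gives the time, the measured TCP pose, the force, the opening and the grip force at its end, in the units of the state.
- sense(): the state, without advancing time (a new reading comes with each control period).
- grab_frame(name): name is "side" or "top"; returns a dict with "img" (400x640x3 uint8, red, green, blue), "vertical_fov" (degrees; the focal length in pixels is half the picture's height over the tangent of half this angle, whatever the lens; pixels are square), "cx", "cy" (the principal point, pixels), "R" (3x3) and "t" (3): a world point X has camera coordinates R X + t. Camera axes: x right, y down, z forward; pixel columns grow to the right and rows downward; lengths in mm; the calibration is good to about 2 mm. A picture is of the moment at which its call begins. There is no depth.
- sign_off(): hands the job in; it is judged then, once.
The state is a dict: "clock": time; "qpos": joint angles; "qvel": joint speeds; "joint_efforts": joint torques, N m; "eef_pos": TCP position; "tcp_rot": TCP orientation; "contact_force": force on the tool from outside, world axes, zero at the start; "wrist_torque": the same for the moment, N m; "opening": opening from 0.0 (shut) to 1.0 (fully open); "grasp_force": force on a finger pad.
Only numpy, scipy, OpenCV 4.12 (cv2) and the standard library are available. Lean on these libraries where they do the work, as an engineer would, in place of code of your own. Each camera call takes 0.05 s, during which the arm holds its last target. There are 200 camera calls.

### The job

The three screw cartons in the blue rack all stand at the wrong labels: rearrange them (the free bay serves for setting one down on the way), so that each stands upright and square on the rack at the label of its own colour. Then push the sliding end stop up snug, so that the row is closed up tight against the rack's end wall in the order of the labels. Do not knock any carton over or drop it, and leave the wax jar alone.

Things in the scene. Friction and masses are not known exactly. Their poses are not given: they have to be found in the camera images.
- carton_red: Loose upright brown cardboard carton of screws with a red patch on its top and red bands on its x faces; 50 (x) x 34 (y) x 95 mm high, about 0.2 kg. Origin: centre of its underside; z up; x is the 50 mm direction, across the row (grip it from above across these 50 mm, near the top), y the 34 mm direction, along the row.
- carton_yellow: Loose upright brown cardboard carton of screws with a yellow patch on its top and yellow bands on its x faces; 50 (x) x 34 (y) x 95 mm high, about 0.2 kg. Origin: centre of its underside; z up; x is the 50 mm direction, across the row (grip it from above across these 50 mm, near the top), y the 34 mm direction, along the row.
- carton_green: Loose upright brown cardboard carton of screws with a green patch on its top and green bands on its x faces; 50 (x) x 34 (y) x 95 mm high, about 0.2 kg. Origin: centre of its underside; z up; x is the 50 mm direction, across the row (grip it from above across these 50 mm, near the top), y the 34 mm direction, along the row.
- label_red: Flat red label, 26 (x) x 36 (y) x 4 mm, fixed on the rack's base plate on the side away from the robot; marks the red carton's bay. Origin: centre of its underside (the plate's top); axes as the rack's. The bay's centre is 52 mm from it towards the label's -x; the bays are 48 mm apart along y.
- label_yellow: Flat yellow label, 26 (x) x 36 (y) x 4 mm, fixed on the rack's base plate on the side away from the robot; marks the yellow carton's bay. Origin: centre of its underside (the plate's top); axes as the rack's. The bay's centre is 52 mm from it towards the label's -x; the bays are 48 mm apart along y.
- label_green: Flat green label, 26 (x) x 36 (y) x 4 mm, fixed on the rack's base plate on the side away from the robot; marks the green carton's bay. Origin: centre of its underside (the plate's top); axes as the rack's. The bay's centre is 52 mm from it towards the label's -x; the bays are 48 mm apart along y.
- rack: Fixed blue steel rack. Origin on the bench under it. Base plate: x -48 to +72, y -150 to +150 mm, top at z 12. End wall at its -y end, inner face at y -140, top at z 97. Labelled bays are centred at x 0, y -118, -70, -22; a free, unlabelled bay at x 0, y +26. The row runs along y; both long sides are open.
- stop (a joint): Sliding aluminium end stop: upright plate 100 mm wide, 8 thick, top 98 above the bench; behind it a low foot 36 mm long with 31 mm high side gussets. In m, growing towards the end wall: its front is at rack y = 0.100 - value. Starts at 0 to 0.03; stopped by the closed-up row at 0.138. 1.5 N friction, about 10 N with the cartons; stays put. Push its back with closed fingers.
- stop_top (a point): The middle of the top edge of the sliding end stop (orange), in the middle of its 8 mm thickness; axes parallel to the rack's.
- wax_jar: Amber glass jar with a steel lid, 60 mm across, 75 mm tall, standing on the bench to the robot's right, to be left alone. Origin: centre of its underside.

How it is judged:
By the outcome, as a careful person would: the job done as asked, in the order asked, and still so for the second after the job is handed in, with the robot touching nothing.
It also fails if it takes over 120 s, if anything falls off the work surface, if the arm or the gripper's body presses on something with over 40 N, if the wrist force passes 120 N, or if a joint passes its speed limit or range.

## Working session

There is one attempt and no reset: what is moved stays moved. The work goes in short steps, Python scripts to look and compute and a tool call to move; the robot and the scene stay as the last step left them, time stands still between calls to the robot, and variables do not carry over. Pictures are saved under pics/ and viewed, at most 14 in all, crops included, and the job is handed in when it is done.

Besides the shell and the picture viewer there is one more tool, called after ">>>" by a JSON object that holds its "op" and its "data". step_arm: Moves the arm, as the interface text tells. Its arguments: {"type":"object","properties":{"motion":{"type":"array","items":{"type":"object","properties":{"claw":{"type":"number"},"delta_pos":{"type":"array","items":{"type":"number"}},"turn":{"type":"number"}}}},"force":{"type":"number"}},"required":["motion"]}

```bash
ls; mkdir -p pics; python3 - <<'E'
from rig import *
import cv2
s=sense();print(s)
for n in("side","top"):
    f=grab_frame(n);cv2.imwrite(f"pics/{n}0.png",f["img"][:,:,::-1]);print(n,f["vertical_fov"],f["cx"],f["cy"],f["R"],f["t"])
E
```

```text
pics
{'clock': 0.0, 'qpos': array([-1.13340034e+00,  3.53647858e-01,  1.63414147e+00, -7.86764179e-06,
        1.15519478e+00, -2.40157917e-03]), 'qvel': array([ 0.00015125,  0.00093037,  0.00080305,  0.00093455, -0.00032001,
        0.00098566]), 'joint_efforts': array([ 1.68668164e-03, -6.05226517e+01, -3.42069876e+01,  1.79684293e-04,
        9.53505398e-03,  1.19210677e-05]), 'eef_pos': array([ 265.89653885, -565.10150121,  238.5587128 ]), 'tcp_rot': array([-3.14020118e+00,  3.85174803e-06,  4.39800755e-01]), 'contact_force': array([-0.44066743,  0.86712965, -0.18309641]), 'wrist_torque': array([-0.01245004,  0.01452138, -0.00589116]), 'grasp_force': 0.0, 'opening': 0.9954984727255912}
side 57.02332952592996 316.36366529221004 196.62916529609106 [[-0.94751693 -0.31951107 -0.01115083]
 [-0.24336845  0.74345456 -0.62293428]
 [ 0.20732453 -0.58752702 -0.7821947 ]] [510.18425938 254.65540483 631.99959351]
top 53.72407633730787 321.87710618075965 199.91378870302478 [[ 0.00779699 -0.9999291  -0.00900027]
 [-0.98572668 -0.00617193 -0.16824039]
 [ 0.16817291  0.01018358 -0.98570491]] [-94.44897117 566.43393081 947.13046747]
```

View pics/top0.png

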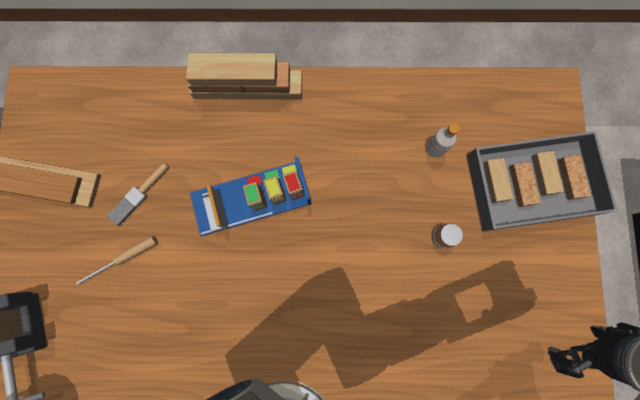

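View pics/side0.png

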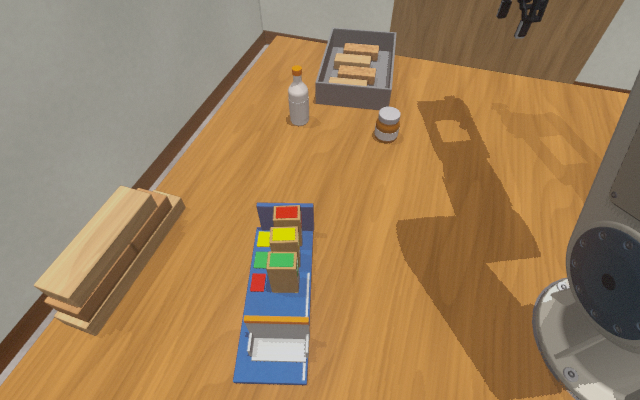

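```bash
python3 - <<'E'
import cv2
a=cv2.imread("pics/top0.png")[150:242,180:322];cv2.imwrite("pics/topc.png",cv2.resize(a,None,fx=5.6,fy=5.6,interpolation=cv2.INTER_CUBIC))
a=cv2.imread("pics/side0.png")[195:390,225:325];cv2.imwrite("pics/sidec.png",cv2.resize(a,None,fx=3,fy=3,interpolation=cv2.INTER_CUBIC))
E
```

```text
(no output)
```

View pics/topc.png

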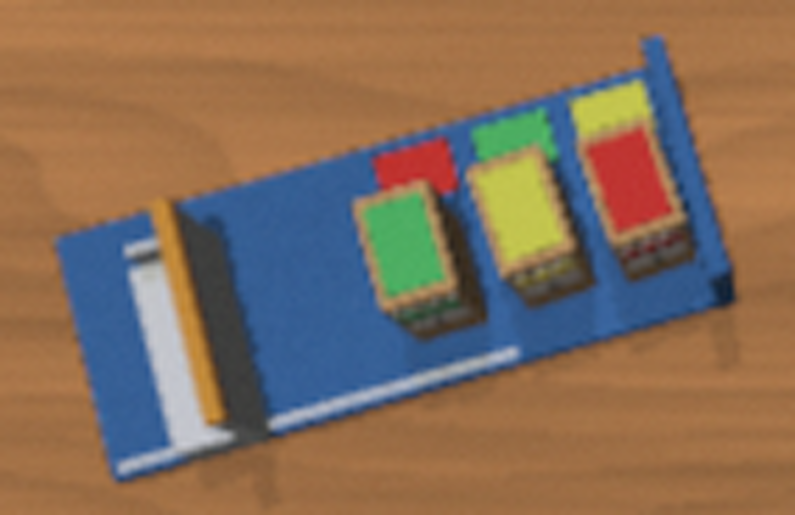

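View pics/sidec.png

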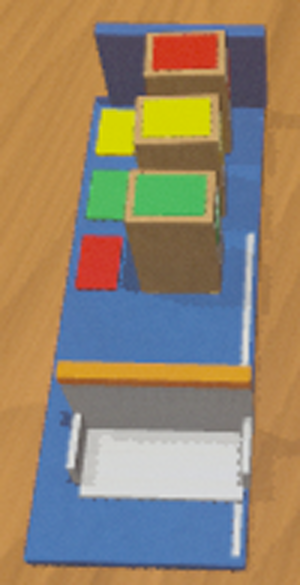

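```bash
cat > h.py <<'E'
import numpy as np,cv2
from scipy.optimize import least_squares
from rig import *
def P(f):
    k=200/np.tan(np.radians(f["vertical_fov"])/2)
    return np.array([[k,0,f["cx"]],[0,k,f["cy"]],[0,0,1]])@np.c_[f["R"],f["t"]]
def proj(p,X):
    q=np.c_[X,np.ones(len(X))]@p.T; return q[:,:2]/q[:,2:]
H={"red":[(0,12),(168,180)],"yellow":[(24,36)],"green":[(45,80)]}
def patches(f,roi):
    x0,y0,x1,y1=roi;h=cv2.cvtColor(f["img"][y0:y1,x0:x1],cv2.COLOR_RGB2HSV);o={}
    for c,rs in H.items():
        m=sum(cv2.inRange(h,(a,130 if c!="green" else 100,90),(b,255,255)) for a,b in rs)
        n,l,st,ce=cv2.connectedComponentsWithStats(m,connectivity=4)
        i=1+np.argmax(st[1:,4]); ct=cv2.findContours((l==i).astype('uint8'),0,2)[0][0]
        o[c]=(ce[i]+[x0,y0],st[i,4],(l==i))
    return o
def tri(pt,ps,a,b):
    q=cv2.triangulatePoints(pt,ps,np.array(a,float).reshape(2,1),np.array(b,float).reshape(2,1))[:,0];return q[:3]/q[3]
E
python3 - <<'E'
from h import *
t=grab_frame("top");s=grab_frame("side");pt,ps=P(t),P(s)
R=np.array([[-48,150,12],[72,150,12]]+[[65,y+d,16] for y in(-22,-70,-118) for d in(18,-18)],float)
ut=(np.array([(118,480),(57,240),(373,155),(447,138),(472,128),(548,108),(571,98),(645,80)])+.5)/5.6-.5+[180,150]
us=(np.array([(243,568),(28,562),(77,290),(83,236),(86,218),(90,171),(96,152),(100,110)])+.5)/3-.5+[225,195]
def w(v):
    c,n=np.cos(v[3]),np.sin(v[3]);return R@np.array([[c,n,0],[-n,c,0],[0,0,1]])+v[:3]
fun=lambda v:np.r_[(proj(pt,w(v))-ut).ravel(),(proj(ps,w(v))-us).ravel()]
r=least_squares(fun,[400,100,0,.2]);print("rack",r.x);print(r.fun.reshape(-1,2).round(1).tolist())
v=r.x;c,n=np.cos(v[3]),np.sin(v[3]);M=np.array([[c,n],[-n,c]])
a=patches(t,(180,150,322,242));b=patches(s,(225,195,325,390))
for k in a:
    X=tri(pt,ps,a[k][0],b[k][0]);l=a[k][2];ct=cv2.findContours(l.astype('uint8'),0,2)[0][0]
    print(k,a[k][:2],b[k][:2],X.round(1),"rack",(M@(X[:2]-v[:2])).round(1),cv2.minAreaRect(ct)[1:])
f=lambda p,k,o:(np.array(p)+.5)/k-.5+o
X=[tri(pt,ps,f(p,5.6,[180,150]),f(q,3,[225,195])) for p,q in(((162,200),(57,374)),((213,425),(250,374)))]
for x in X:print("stop",x,M@(x[:2]-v[:2]))
E
```

```text
rack [ 5.69246088e+02  9.51047187e+01 -6.50824976e+00  2.99514585e-01]
[[-0.2, 0.0], [-0.1, -0.6], [0.1, 0.2], [0.0, -0.6], [-0.1, -0.1], [-0.6, -0.3], [-0.4, 0.2], [-0.6, -0.4], [1.1, -1.0], [-1.0, -0.9], [-0.3, -0.4], [0.2, 0.1], [0.0, 0.5], [1.1, 0.1], [-0.2, 1.3], [0.7, 0.4]]
red (array([291.86124402, 181.6937799 ]), np.int32(209)) (array([286.44318182, 211.76136364]), np.int32(264)) [601.5 -18.9 105.8] rack [  -2.8 -118.4] ((17.599767684936523, 11.790135383605957), 70.01689147949219)
yellow (array([272.30851064, 186.88297872]), np.int32(188)) (array([283.03071672, 233.94539249]), np.int32(293)) [589.3  27.8 104.5] rack [ -0.7 -70.2] ((16.57453727722168, 11.106649398803711), 70.01689910888672)
green (array([251.51162791, 193.19186047]), np.int32(172)) (array([281.35454545, 259.51212121]), np.int32(330)) [573.1  76.8 105.3] rack [ -1.7 -18.7] ((16.071182250976562, 10.576762199401855), 74.05460357666016)
stop [594.67581011 185.40792208  89.06072779] [50.94212824 78.77968581]
stop [496.8634767  156.05814825  96.57553214] [-51.17542281  79.59672765]
```

```bash
cat >> h.py <<'E'
V=np.array([569.2,95.1]);TH=.2995
def r2w(x,y):
    c,n=np.cos(TH),np.sin(TH);return V+[c*x-n*y,n*x+c*y]
def w2r(p):
    c,n=np.cos(TH),np.sin(TH);d=np.array(p[:2])-V;return np.array([c*d[0]+n*d[1],-n*d[0]+c*d[1]])
def st():
    s=sense();p=s["eef_pos"];print("rack",w2r(p).round(1),"z",p[2].round(1),"yawerr",(s["tcp_rot"][2]-TH-np.pi/2).round(3),"F",s["contact_force"].round(1),"op",s["opening"],"t",s["clock"])
E
python3 - <<'E'
from h import *
s=sense();p=s["eef_pos"].copy();yaw=s["tcp_rot"][2]
g=np.r_[r2w(-2.5,-118.4),200];N=18;dt=-(TH+np.pi/2-yaw)/13
d=(g-p)/N;print(d,dt,s["tcp_rot"])
for i in range(N):
    c,n=np.cos(yaw),np.sin(yaw)
    print([round(d[0]*c+d[1]*n,1),round(d[0]*n-d[1]*c,1),round(-d[2],1)],round(dt,3) if i<13 else 0)
    if i<13: yaw-=dt
E
```

```text
[18.65392537 30.36277814 -2.15766696] -0.11003627043712344 [-3.14077350e+00  3.24798706e-05  4.39824811e-01]
[np.float64(29.8), np.float64(-19.5), np.float64(2.2)] -0.11
[np.float64(31.8), np.float64(-16.1), np.float64(2.2)] -0.11
[np.float64(33.4), np.float64(-12.6), np.float64(2.2)] -0.11
[np.float64(34.5), np.float64(-8.8), np.float64(2.2)] -0.11
[np.float64(35.3), np.float64(-5.0), np.float64(2.2)] -0.11
[np.float64(35.6), np.float64(-1.1), np.float64(2.2)] -0.11
[np.float64(35.5), np.float64(2.9), np.float64(2.2)] -0.11
[np.float64(35.0), np.float64(6.7), np.float64(2.2)] -0.11
[np.float64(34.0), np.float64(10.5), np.float64(2.2)] -0.11
[np.float64(32.7), np.float64(14.2), np.float64(2.2)] -0.11
[np.float64(30.9), np.float64(17.7), np.float64(2.2)] -0.11
[np.float64(28.8), np.float64(21.0), np.float64(2.2)] -0.11
[np.float64(26.3), np.float64(24.0), np.float64(2.2)] -0.11
[np.float64(23.5), np.float64(26.8), np.float64(2.2)] 0
[np.float64(23.5), np.float64(26.8), np.float64(2.2)] 0
[np.float64(23.5), np.float64(26.8), np.float64(2.2)] 0
[np.float64(23.5), np.float64(26.8), np.float64(2.2)] 0
[np.float64(23.5), np.float64(26.8), np.float64(2.2)] 0
```

>>> {"op": "step_arm", "data": {"motion": [{"claw": 85,"delta_pos": [30,-19,0],"turn": -0.11},{"claw": 85,"delta_pos": [32,-16,0],"turn": -0.11},{"claw": 85,"delta_pos": [33,-13,0],"turn": -0.11},{"claw": 85,"delta_pos": [35,-9,0],"turn": -0.11},{"claw": 85,"delta_pos": [35,-5,0],"turn": -0.11},{"claw": 85,"delta_pos": [36,-1,0],"turn": -0.11},{"claw": 85,"delta_pos": [35,3,0],"turn": -0.11},{"claw": 85,"delta_pos": [35,7,0],"turn": -0.11}]}}

```text
clock: 0.87
eef_pos: [416.4, -321.4, 239.3]
tcp_rot: [3.142, 0.0, 1.325]
contact_force: [-0.6, 0.6, -0.5]
opening: 0.993
grasp_force: 0.0
```

>>> {"op": "step_arm", "data": {"motion": [{"claw": 85,"delta_pos": [34,10,2],"turn": -0.11},{"claw": 85,"delta_pos": [33,14,2],"turn": -0.11},{"claw": 85,"delta_pos": [31,18,2],"turn": -0.11},{"claw": 85,"delta_pos": [29,21,2],"turn": -0.11},{"claw": 85,"delta_pos": [26,24,2],"turn": -0.11},{"claw": 85,"delta_pos": [24,27,2],"turn": 0},{"claw": 85,"delta_pos": [23,27,2],"turn": 0},{"claw": 85,"delta_pos": [23,27,2],"turn": 0}]}}

```text
clock: 1.53
eef_pos: [566.2, -78.3, 223.2]
tcp_rot: [-3.142, 0.0, 1.87]
contact_force: [1.5, -0.7, -0.1]
opening: 0.997
grasp_force: 0.0
```

```bash
python3 -c "
from h import *
st()"
```

```text
rack [ -54.  -164.8] z 223.2 yawerr -0.0 F [ 1.5 -0.7 -0.1] op 0.9969515482230304 t 1.5333
```

>>> {"op": "step_arm", "data": {"motion": [{"claw": 85,"delta_pos": [23,25,0],"turn": 0},{"claw": 85,"delta_pos": [23,26,0],"turn": 0},{"claw": 85,"delta_pos": [0,0,33],"turn": 0},{"claw": 85,"delta_pos": [0,0,30],"turn": 0},{"claw": 85,"delta_pos": [0,0,20],"turn": 0},{"claw": 85,"delta_pos": [0,0,0],"turn": 0}]}}

```text
clock: 2.03
eef_pos: [597.8, -20.6, 135.8]
tcp_rot: [-3.135, -0.002, 1.87]
contact_force: [-1.0, 0.6, -0.6]
opening: 0.997
grasp_force: 0.0
```

```bash
python3 -c "
from h import *
st()
for n,r in(('top',(180,150,322,242)),('side',(205,150,345,300))):
    f=grab_frame(n)['img'][r[1]:r[3],r[0]:r[2],::-1];cv2.imwrite('pics/a_'+n+'.png',cv2.resize(f,None,fx=4,fy=4,interpolation=2))
"; python3 -c "
import cv2,numpy as np
a=cv2.imread('pics/a_top.png');b=cv2.imread('pics/a_side.png')
c=np.zeros((600,b.shape[1]+8,3),'uint8');c[:,:b.shape[1]]=b[:600];cv2.imwrite('pics/a_side.png',c)"
```

```text
rack [  -6.8 -118.9] z 135.8 yawerr 0.0 F [-1.   0.6 -0.6] op 0.9969148796262373 t 2.0333
```

View pics/a_side.png

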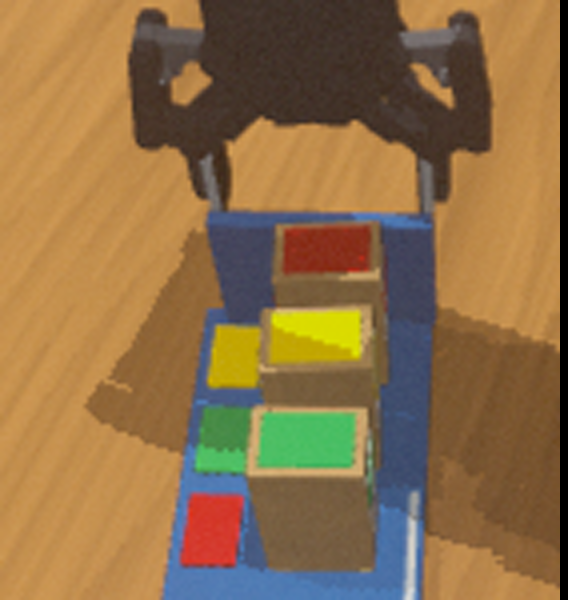

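>>> {"op": "step_arm", "data": {"motion": [{"claw": 85,"delta_pos": [0,3,0],"turn": 0},{"claw": 85,"delta_pos": [0,0,0],"turn": 0}]}}

```text
clock: 2.3
eef_pos: [605.4, -20.3, 142.2]
tcp_rot: [3.138, 0.001, 1.869]
contact_force: [-0.7, -0.8, 0.4]
opening: 0.997
grasp_force: 0.0
```

```bash
python3 -c "
from h import *
st();s=grab_frame('side');t=grab_frame('top');p=sense()['eef_pos']
u=np.array([np.cos(TH),np.sin(TH),0])
X=np.array([p+k*42*u+[0,0,5] for k in(1,-1)])
print((proj(P(s),X)-[205,150])*4)
a=patches(t,(180,150,322,242));b=patches(s,(225,195,325,390))
for k in ('green',):
  print(k,w2r(tri(P(t),P(s),a[k][0],b[k][0])))
f=s['img'][150:300,205:345,::-1];cv2.imwrite('pics/b.png',cv2.resize(f,None,fx=4,fy=4,interpolation=2))
"
```

```text
rack [   0.5 -120.9] z 142.2 yawerr -0.001 F [-0.7 -0.8  0.4] op 0.9970685677655391 t 2.3
[[220.96016661 187.22604258]
 [409.49773988 189.72437841]]
green [ 28.68147598 -60.06607964]
```

View pics/b.png

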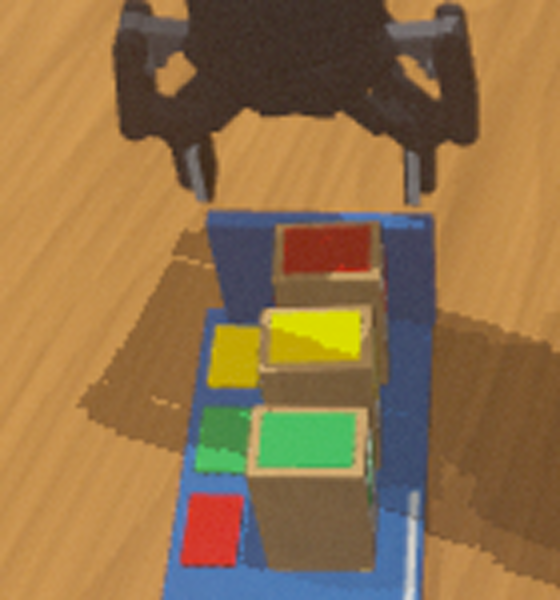

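```bash
python3 -c "
from h import *
st();t=grab_frame('top');p=sense()['eef_pos'];s=grab_frame('side')
st()
u=np.array([np.cos(TH),np.sin(TH),0])
X=np.array([p+k*w*u+[0,0,h] for w,h in((42,5),(57,25),(57,60)) for k in(1,-1) ])
print(((proj(P(t),X)-[230,130])*6).round(),((proj(P(s),X)-[205,80])*5).round())
f=np.vstack([cv2.resize(t['img'][130:220,230:330,::-1],None,fx=6,fy=6,interpolation=2)]);cv2.imwrite('pics/ct.png',f)
cv2.imwrite('pics/cs.png',cv2.resize(s['img'][80:200,205:345,::-1],None,fx=5,fy=5,interpolation=2))
"
```

```text
rack [-1.000e-01 -1.208e+02] z 141.9 yawerr -0.001 F [ 0.  -0.2  0. ] op 0.9980211854322532 t 2.4
rack [  -0.6 -120.6] z 141.3 yawerr -0.001 F [-0.5 -0.8 -0.1] op 0.9988452063643 t 2.5
[[336. 176.]
 [396. 382.]
 [320. 125.]
 [404. 410.]
 [310.  97.]
 [397. 393.]] [[277. 585.]
 [513. 588.]
 [227. 549.]
 [554. 553.]
 [211. 481.]
 [553. 486.]]
```

View pics/ct.png

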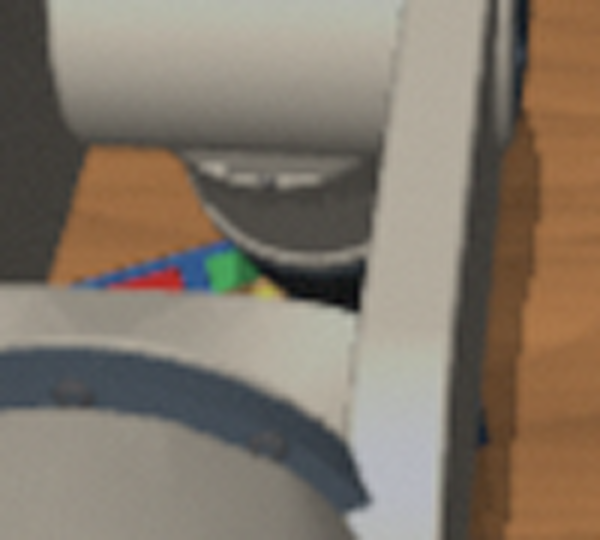

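View pics/cs.png

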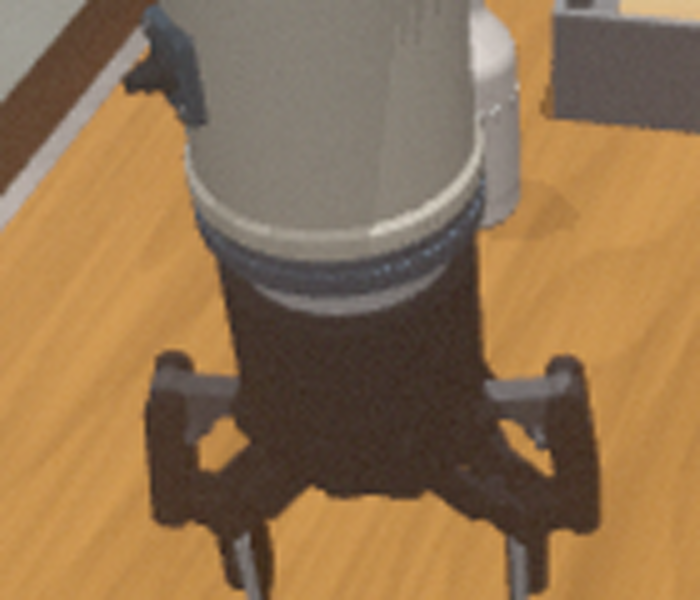

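```bash
cat >> h.py <<'E'
RR=np.array([[-48,150,12],[72,150,12]]+[[65,y+d,16] for y in(-22,-70,-118) for d in(18,-18)],float)
ut=(np.array([(118,480),(57,240),(373,155),(447,138),(472,128),(548,108),(571,98),(645,80)])+.5)/5.6-.5+[180,150]
us=(np.array([(243,568),(28,562),(77,290),(83,236),(86,218),(90,171),(96,152),(100,110)])+.5)/3-.5+[225,195]
CT={"red":(291.86,181.69),"yellow":(272.31,186.88),"green":(251.51,193.19)}
CS={"red":(286.44,211.76),"yellow":(283.03,233.95),"green":(281.35,259.51)}
E
python3 - <<'E'
from h import *
pt,ps=P(grab_frame("top")),P(grab_frame("side"))
Q=RR
def rot(a):
    c,n=np.cos(a),np.sin(a);return np.array([[c,n,0],[-n,c,0],[0,0,1]])
def back(p,uv,z):
    A=np.array([uv[0]*p[2]-p[0],uv[1]*p[2]-p[1]]);return np.linalg.solve(A[:,:2],-A[:,2]*z-A[:,3])
for name,du,wt,wsd in(("top only",0,1,0),("side raw",0,0,1),("side du",1.8,0,1),("both",1.8,1,1)):
    f=lambda v:np.r_[wt*(proj(pt,Q@rot(v[2])+[v[0],v[1],0])-ut).ravel(),wsd*(proj(ps,Q@rot(v[2])+[v[0],v[1],0])-us-[du,0]).ravel()]
    r=least_squares(f,[570,95,.3]);v=r.x;print(name,v.round(3),"rms",np.sqrt((r.fun**2).sum()/16/(wt+wsd)))
    for k in CT:
        a=back(pt,CT[k],107) if wt else back(ps,np.array(CS[k])+[du,0],107)
        print("  ",k,a.round(1),(rot(v[2])[:2,:2]@(a-v[:2])).round(1))
E
```

```text
top only [5.67312e+02 9.32410e+01 2.99000e-01] rms 0.30024958144525676
   red [600.6 -19.1] [  -1.3 -117.2]
   yellow [587.7  27.3] [  0.  -69.1]
   green [572.1  76.3] [ -0.4 -17.6]
side raw [5.67631e+02 9.74080e+01 3.01000e-01] rms 0.659367445521418
   red [601.9 -18. ] [  -1.5 -120.4]
   yellow [589.7  29.3] [  0.9 -71.6]
   green [573.4  77.6] [ -0.4 -20.6]
side du [5.64436e+02 9.64610e+01 2.98000e-01] rms 0.6590608070215279
   red [598.7 -19.1] [  -1.2 -120.5]
   yellow [586.7  28.3] [  1.2 -71.7]
   green [570.5  76.7] [ -0.  -20.7]
both [5.65511e+02 9.53200e+01 2.99000e-01] rms 0.829094899340783
   red [600.6 -19.1] [-1.000e-01 -1.197e+02]
   yellow [587.7  27.3] [  1.2 -71.6]
   green [572.1  76.3] [  0.7 -20.1]
```

```bash
echo 'V=np.array([565.7,95.]);TH=.299' >> h.py; python3 -c "
from h import *
st()"
```

```text
rack [   2.5 -121.4] z 140.8 yawerr -0.0 F [-0.8 -0.  -0.1] op 0.9949404568504342 t 2.6
```

>>> {"op": "step_arm", "data": {"motion": [{"claw": 85,"delta_pos": [2.5,-3.5,0],"turn": 0},{"claw": 85,"delta_pos": [0,0,20],"turn": 0},{"claw": 85,"delta_pos": [0,0,20],"turn": 0},{"claw": 60,"delta_pos": [0,0,20],"turn": 0},{"claw": 60,"delta_pos": [0,0,0],"turn": 0},{"claw": 60,"delta_pos": [0,0,0],"turn": 0},{"claw": 60,"delta_pos": [0,0,0],"turn": 0},{"claw": 60,"delta_pos": [0,0,0],"turn": 0}], "force": 20}}

```text
clock: 3.27
eef_pos: [600.4, -18.8, 81.7]
tcp_rot: [3.14, 0.001, 1.87]
contact_force: [-0.3, 0.1, 0.0]
opening: 0.702
grasp_force: 0.0
```

```bash
python3 -c "
from h import *
st()"
```

```text
rack [  -0.3 -119. ] z 81.7 yawerr -0.0 F [-0.3  0.1  0. ] op 0.7015953027177587 t 3.2667
```

Now close in small steps, watching the side force.

>>> {"op": "step_arm", "data": {"motion": [{"claw": 54.5,"delta_pos": [0,0,0],"turn": 0},{"claw": 54.5,"delta_pos": [0,0,0],"turn": 0},{"claw": 54.5,"delta_pos": [0,0,0],"turn": 0}]}}

```text
clock: 3.52
eef_pos: [599.9, -18.8, 81.0]
tcp_rot: [3.141, 0.0, 1.87]
contact_force: [0.0, -1.2, 0.9]
opening: 0.636
grasp_force: 0.0
```

>>> {"op": "step_arm", "data": {"motion": [{"claw": 52.5,"delta_pos": [0,0,0],"turn": 0},{"claw": 52.5,"delta_pos": [0,0,0],"turn": 0}]}}

```text
clock: 3.68
eef_pos: [599.6, -18.8, 80.5]
tcp_rot: [3.141, 0.0, 1.87]
contact_force: [0.0, -0.5, 0.5]
opening: 0.614
grasp_force: 0.0
```

>>> {"op": "step_arm", "data": {"motion": [{"claw": 51,"delta_pos": [0,0,0],"turn": 0},{"claw": 51,"delta_pos": [0,0,0],"turn": 0}]}}

```text
clock: 3.85
eef_pos: [599.9, -18.8, 80.5]
tcp_rot: [3.141, 0.0, 1.87]
contact_force: [1.4, 0.4, 2.2]
opening: 0.593
grasp_force: 2.2
```

>>> {"op": "step_arm", "data": {"motion": [{"claw": 44,"delta_pos": [0,0,0],"turn": 0},{"claw": 44,"delta_pos": [0,0,0],"turn": 0},{"claw": 44,"delta_pos": [0,0,0],"turn": 0},{"claw": 44,"delta_pos": [0,0,0],"turn": 0}], "force": 40}}

```text
clock: 4.18
eef_pos: [599.9, -18.8, 80.7]
tcp_rot: [3.141, 0.0, 1.87]
contact_force: [1.0, 1.1, 5.3]
opening: 0.588
grasp_force: 40.4
```

```bash
python3 -c "
from h import *
st()"
```

```text
rack [  -0.8 -118.8] z 80.7 yawerr -0.0 F [1.  1.1 5.3] op 0.5880136268131058 t 4.1833
```

>>> {"op": "step_arm", "data": {"motion": [{"claw": 44,"delta_pos": [0,0,-5],"turn": 0},{"claw": 44,"delta_pos": [0,0,-15],"turn": 0},{"claw": 44,"delta_pos": [0,0,-25],"turn": 0},{"claw": 44,"delta_pos": [0,0,-30],"turn": 0},{"claw": 44,"delta_pos": [0,0,-30],"turn": 0},{"claw": 44,"delta_pos": [0,0,-20],"turn": 0},{"claw": 44,"delta_pos": [0,0,0],"turn": 0},{"claw": 44,"delta_pos": [0,0,0],"turn": 0}]}}

```text
clock: 4.85
eef_pos: [599.6, -18.8, 205.8]
tcp_rot: [3.14, 0.0, 1.87]
contact_force: [-0.0, -1.0, -3.2]
opening: 0.582
grasp_force: 41.7
```

>>> {"op": "step_arm", "data": {"motion": [{"claw": 44,"delta_pos": [10,0.5,0],"turn": 0},{"claw": 44,"delta_pos": [25,0.5,0],"turn": 0},{"claw": 44,"delta_pos": [35,0,0],"turn": 0},{"claw": 44,"delta_pos": [35,0,0],"turn": 0},{"claw": 44,"delta_pos": [25,0,0],"turn": 0},{"claw": 44,"delta_pos": [15,0,0],"turn": 0},{"claw": 44,"delta_pos": [0,0,0],"turn": 0},{"claw": 44,"delta_pos": [0,0,0],"turn": 0}]}}

```text
clock: 5.52
eef_pos: [556.3, 120.9, 203.5]
tcp_rot: [-3.138, -0.0, 1.872]
contact_force: [-1.2, 0.3, -2.3]
opening: 0.586
grasp_force: 41.5
```

```bash
python3 -c "
from h import *
st()"
```

```text
rack [-1.3 27.5] z 203.5 yawerr 0.002 F [-1.2  0.3 -2.3] op 0.5864030970179135 t 5.5167
```

>>> {"op": "step_arm", "data": {"motion": [{"claw": 44,"delta_pos": [-1,1,10],"turn": 0},{"claw": 44,"delta_pos": [0,0,25],"turn": 0},{"claw": 44,"delta_pos": [0,0,30],"turn": 0},{"claw": 44,"delta_pos": [0,0,25],"turn": 0},{"claw": 44,"delta_pos": [0,0,18],"turn": 0},{"claw": 44,"delta_pos": [0,0,8],"turn": 0},{"claw": 44,"delta_pos": [0,0,0],"turn": 0},{"claw": 44,"delta_pos": [0,0,0],"turn": 0}]}}

```text
clock: 6.18
eef_pos: [559.2, 118.7, 89.0]
tcp_rot: [-3.141, -0.0, 1.869]
contact_force: [0.2, 0.5, -1.6]
opening: 0.587
grasp_force: 41.5
```

>>> {"op": "step_arm", "data": {"motion": [{"claw": 44,"delta_pos": [0,0,2],"turn": 0},{"claw": 44,"delta_pos": [0,0,0],"turn": 0},{"claw": 44,"delta_pos": [0,0,0],"turn": 0},{"claw": 44,"delta_pos": [0,0,0],"turn": 0}]}}

```text
clock: 6.52
eef_pos: [559.5, 119.5, 88.1]
tcp_rot: [3.14, 0.0, 1.87]
contact_force: [-0.2, -0.2, -1.6]
opening: 0.588
grasp_force: 41.5
```

```bash
python3 -c "
from h import *
st()"
```

```text
rack [ 1.3 25.3] z 88.1 yawerr 0.0 F [-0.2 -0.2 -1.6] op 0.5881373149789219 t 6.5167
```

>>> {"op": "step_arm", "data": {"motion": [{"claw": 44,"delta_pos": [0,-0.8,3],"turn": 0},{"claw": 44,"delta_pos": [0,0,2.5],"turn": 0},{"claw": 44,"delta_pos": [0,0,0],"turn": 0},{"claw": 44,"delta_pos": [0,0,0],"turn": 0},{"claw": 44,"delta_pos": [0,0,0],"turn": 0}]}}

```text
clock: 6.93
eef_pos: [558.3, 119.2, 81.7]
tcp_rot: [-3.141, -0.0, 1.87]
contact_force: [0.7, -0.0, -2.3]
opening: 0.584
grasp_force: 41.5
```

>>> {"op": "step_arm", "data": {"motion": [{"claw": 44,"delta_pos": [0,0,1.5],"turn": 0},{"claw": 44,"delta_pos": [0,0,0],"turn": 0},{"claw": 44,"delta_pos": [0,0,0],"turn": 0},{"claw": 44,"delta_pos": [0,0,0],"turn": 0}]}}

```text
clock: 7.27
eef_pos: [558.6, 119.2, 80.7]
tcp_rot: [3.141, 0.0, 1.87]
contact_force: [-1.0, 0.7, 4.3]
opening: 0.588
grasp_force: 42.1
```

>>> {"op": "step_arm", "data": {"motion": [{"claw": 52,"delta_pos": [0,0,0],"turn": 0},{"claw": 54,"delta_pos": [0,0,0],"turn": 0},{"claw": 62,"delta_pos": [0,0,0],"turn": 0},{"claw": 70,"delta_pos": [0,0,0],"turn": 0},{"claw": 75,"delta_pos": [0,0,0],"turn": 0},{"claw": 75,"delta_pos": [0,0,0],"turn": 0},{"claw": 75,"delta_pos": [0,0,-15],"turn": 0},{"claw": 75,"delta_pos": [0,0,-25],"turn": 0}], "force": 20}}

```text
clock: 7.93
eef_pos: [556.4, 118.7, 118.4]
tcp_rot: [-3.137, -0.0, 1.87]
contact_force: [0.3, -0.0, -0.2]
opening: 0.877
grasp_force: 0.0
```

```bash
python3 -c "
from h import *
st()"
```

```text
rack [-1.9 25.4] z 118.4 yawerr -0.0 F [ 0.3 -0.  -0.2] op 0.8765054406167782 t 7.9333
```

>>> {"op": "step_arm", "data": {"motion": [{"claw": 75,"delta_pos": [0,0,-15],"turn": 0},{"claw": 75,"delta_pos": [-16,0,0],"turn": 0},{"claw": 75,"delta_pos": [-30,0,0],"turn": 0},{"claw": 75,"delta_pos": [-30,0,0],"turn": 0},{"claw": 75,"delta_pos": [-20,0,0],"turn": 0},{"claw": 75,"delta_pos": [0,0,0],"turn": 0},{"claw": 75,"delta_pos": [0,0,0],"turn": 0},{"claw": 75,"delta_pos": [0,0,0],"turn": 0}]}}

```text
clock: 8.6
eef_pos: [586.2, 27.8, 135.1]
tcp_rot: [-3.141, -0.0, 1.869]
contact_force: [0.1, -0.4, -1.3]
opening: 0.879
grasp_force: 0.0
```

>>> {"op": "step_arm", "data": {"motion": [{"claw": 75,"delta_pos": [0,0,15],"turn": 0},{"claw": 75,"delta_pos": [0,0,20],"turn": 0},{"claw": 70,"delta_pos": [0,0,15],"turn": 0},{"claw": 60,"delta_pos": [0,0,5],"turn": 0},{"claw": 56,"delta_pos": [0,0,0],"turn": 0},{"claw": 56,"delta_pos": [0,0,0],"turn": 0},{"claw": 56,"delta_pos": [0,0,0],"turn": 0}]}}

```text
clock: 9.18
eef_pos: [587.2, 27.9, 81.2]
tcp_rot: [3.14, 0.0, 1.87]
contact_force: [0.6, -0.3, -0.1]
opening: 0.658
grasp_force: 0.0
```

```bash
python3 -c "
from h import *
st()
s=grab_frame('side');cv2.imwrite('pics/d.png',cv2.resize(s['img'][150:390,205:345,::-1],None,fx=2.5,fy=2.5,interpolation=2))"
```

```text
rack [  0.7 -70.4] z 81.2 yawerr 0.001 F [ 0.6 -0.3 -0.1] op 0.6577847864272456 t 9.1833
```

View pics/d.png

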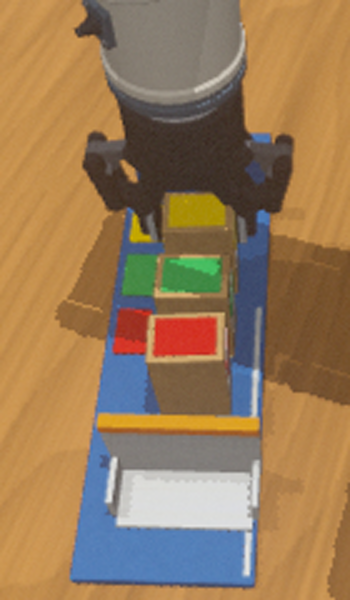

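Red stands upright in the free bay (top at about (185,335) in the crop). The fingers straddle yellow at about (197,212), well centred. Closing.

>>> {"op": "step_arm", "data": {"motion": [{"claw": 53,"delta_pos": [0,0,0],"turn": 0},{"claw": 53,"delta_pos": [0,0,0],"turn": 0},{"claw": 52,"delta_pos": [0,0,0],"turn": 0},{"claw": 51,"delta_pos": [0,0,0],"turn": 0},{"claw": 51,"delta_pos": [0,0,0],"turn": 0}]}}

```text
clock: 9.65
eef_pos: [587.1, 27.4, 80.7]
tcp_rot: [3.14, 0.0, 1.87]
contact_force: [1.0, -0.2, 1.8]
opening: 0.597
grasp_force: 1.6
```

>>> {"op": "step_arm", "data": {"motion": [{"claw": 44,"delta_pos": [0,0,0],"turn": 0},{"claw": 44,"delta_pos": [0,0,0],"turn": 0},{"claw": 44,"delta_pos": [0,0,0],"turn": 0},{"claw": 44,"delta_pos": [0,0,0],"turn": 0}], "force": 40}}

```text
clock: 9.98
eef_pos: [587.2, 27.4, 80.9]
tcp_rot: [3.14, 0.0, 1.87]
contact_force: [0.6, -0.5, 4.7]
opening: 0.586
grasp_force: 40.3
```

```bash
python3 -c "
from h import *
st()"
```

```text
rack [  0.7 -71. ] z 80.9 yawerr -0.0 F [ 0.6 -0.5  4.7] op 0.5858052262426322 t 9.9833
```

>>> {"op": "step_arm", "data": {"motion": [{"claw": 44,"delta_pos": [0,0,-5],"turn": 0},{"claw": 44,"delta_pos": [0,0,-15],"turn": 0},{"claw": 44,"delta_pos": [-8,-0.7,-5],"turn": 0},{"claw": 44,"delta_pos": [-18,0,0],"turn": 0},{"claw": 44,"delta_pos": [-15,0,0],"turn": 0},{"claw": 44,"delta_pos": [-6,0,0],"turn": 0},{"claw": 44,"delta_pos": [0,0,0],"turn": 0},{"claw": 44,"delta_pos": [0,0,0],"turn": 0}]}}

```text
clock: 10.65
eef_pos: [599.4, -18.1, 104.8]
tcp_rot: [-3.141, -0.001, 1.868]
contact_force: [0.3, -0.0, -2.7]
opening: 0.586
grasp_force: 41.3
```

>>> {"op": "step_arm", "data": {"motion": [{"claw": 44,"delta_pos": [0,0,10],"turn": 0},{"claw": 44,"delta_pos": [0,0,8],"turn": 0},{"claw": 44,"delta_pos": [0,0,4],"turn": 0},{"claw": 44,"delta_pos": [0,0,0],"turn": 0},{"claw": 44,"delta_pos": [0,0,0],"turn": 0},{"claw": 44,"delta_pos": [0,0,0],"turn": 0},{"claw": 44,"delta_pos": [0,0,0],"turn": 0}]}}

```text
clock: 11.23
eef_pos: [599.9, -17.6, 83.5]
tcp_rot: [3.141, 0.0, 1.87]
contact_force: [1.0, -0.6, -1.1]
opening: 0.584
grasp_force: 41.3
```

```bash
python3 -c "
from h import *
st()"
```

```text
rack [  -0.5 -117.7] z 83.5 yawerr 0.0 F [ 1.  -0.6 -1.1] op 0.5843519835282474 t 11.2333
```

>>> {"op": "step_arm", "data": {"motion": [{"claw": 44,"delta_pos": [0,0.4,1.5],"turn": 0},{"claw": 44,"delta_pos": [0,0,1],"turn": 0},{"claw": 44,"delta_pos": [0,0,0.3],"turn": 0},{"claw": 44,"delta_pos": [0,0,0],"turn": 0},{"claw": 44,"delta_pos": [0,0,0],"turn": 0},{"claw": 44,"delta_pos": [0,0,0],"turn": 0}]}}

```text
clock: 11.73
eef_pos: [600.4, -17.6, 81.0]
tcp_rot: [3.141, 0.0, 1.87]
contact_force: [-0.6, 0.2, 5.4]
opening: 0.584
grasp_force: 41.8
```

>>> {"op": "step_arm", "data": {"motion": [{"claw": 52,"delta_pos": [0,0,0],"turn": 0},{"claw": 54,"delta_pos": [0,0,0],"turn": 0},{"claw": 62,"delta_pos": [0,0,0],"turn": 0},{"claw": 70,"delta_pos": [0,0,0],"turn": 0},{"claw": 75,"delta_pos": [0,0,0],"turn": 0},{"claw": 75,"delta_pos": [0,0,0],"turn": 0},{"claw": 75,"delta_pos": [0,0,-15],"turn": 0},{"claw": 75,"delta_pos": [0,0,-25],"turn": 0}], "force": 20}}

```text
clock: 12.4
eef_pos: [598.2, -17.5, 118.4]
tcp_rot: [-3.137, -0.002, 1.87]
contact_force: [-0.7, 0.7, 0.5]
opening: 0.88
grasp_force: 0.0
```

>>> {"op": "step_arm", "data": {"motion": [{"claw": 75,"delta_pos": [0,0,-15],"turn": 0},{"claw": 75,"delta_pos": [18,0,0],"turn": 0},{"claw": 75,"delta_pos": [30,0,0],"turn": 0},{"claw": 75,"delta_pos": [30,0,0],"turn": 0},{"claw": 75,"delta_pos": [20,0,0],"turn": 0},{"claw": 75,"delta_pos": [0,0,0],"turn": 0},{"claw": 75,"delta_pos": [0,0,0],"turn": 0},{"claw": 75,"delta_pos": [0,0,0],"turn": 0}]}}

```text
clock: 13.07
eef_pos: [571.5, 75.7, 135.5]
tcp_rot: [3.141, 0.0, 1.87]
contact_force: [1.2, -1.0, 0.4]
opening: 0.881
grasp_force: 0.0
```

>>> {"op": "step_arm", "data": {"motion": [{"claw": 75,"delta_pos": [0,0,15],"turn": 0},{"claw": 75,"delta_pos": [0,0,20],"turn": 0},{"claw": 70,"delta_pos": [0,0,15],"turn": 0},{"claw": 60,"delta_pos": [0,0,5],"turn": 0},{"claw": 56,"delta_pos": [0,0,0],"turn": 0},{"claw": 56,"delta_pos": [0,0,0],"turn": 0},{"claw": 56,"delta_pos": [0,0,0],"turn": 0},{"claw": 56,"delta_pos": [0,0,0],"turn": 0}]}}

```text
clock: 13.73
eef_pos: [572.1, 75.9, 81.5]
tcp_rot: [3.14, 0.0, 1.87]
contact_force: [0.2, 0.3, 0.4]
opening: 0.654
grasp_force: 0.0
```

```bash
python3 -c "
from h import *
st()"
```

```text
rack [  0.5 -20.1] z 81.5 yawerr -0.0 F [0.2 0.3 0.4] op 0.6543366215919377 t 13.7333
```

>>> {"op": "step_arm", "data": {"motion": [{"claw": 53,"delta_pos": [0.5,-0.4,0],"turn": 0},{"claw": 53,"delta_pos": [0,0,0],"turn": 0},{"claw": 52,"delta_pos": [0,0,0],"turn": 0},{"claw": 51,"delta_pos": [0,0,0],"turn": 0},{"claw": 51,"delta_pos": [0,0,0],"turn": 0}]}}

```text
clock: 14.15
eef_pos: [571.0, 76.5, 80.7]
tcp_rot: [3.141, 0.0, 1.87]
contact_force: [1.3, 0.6, -0.0]
opening: 0.603
grasp_force: 0.3
```

>>> {"op": "step_arm", "data": {"motion": [{"claw": 44,"delta_pos": [0,0,0],"turn": 0},{"claw": 44,"delta_pos": [0,0,0],"turn": 0},{"claw": 44,"delta_pos": [0,0,0],"turn": 0},{"claw": 44,"delta_pos": [0,0,0],"turn": 0}], "force": 40}}

```text
clock: 14.48
eef_pos: [571.1, 76.5, 80.8]
tcp_rot: [3.141, 0.0, 1.87]
contact_force: [0.7, 0.8, 6.9]
opening: 0.582
grasp_force: 41.6
```

```bash
python3 -c "
from h import *
st()"
```

```text
rack [ -0.2 -19.3] z 80.8 yawerr -0.0 F [0.7 0.8 6.9] op 0.5815085166639252 t 14.4833
```

>>> {"op": "step_arm", "data": {"motion": [{"claw": 44,"delta_pos": [0,0,-5],"turn": 0},{"claw": 44,"delta_pos": [0,0,-15],"turn": 0},{"claw": 44,"delta_pos": [-9,0,-5],"turn": 0},{"claw": 44,"delta_pos": [-18,0,0],"turn": 0},{"claw": 44,"delta_pos": [-17,0,0],"turn": 0},{"claw": 44,"delta_pos": [-6,0,0],"turn": 0},{"claw": 44,"delta_pos": [0,0,0],"turn": 0},{"claw": 44,"delta_pos": [0,0,0],"turn": 0}]}}

```text
clock: 15.15
eef_pos: [585.1, 28.3, 105.2]
tcp_rot: [-3.141, -0.0, 1.869]
contact_force: [0.1, -0.2, -1.4]
opening: 0.581
grasp_force: 41.9
```

>>> {"op": "step_arm", "data": {"motion": [{"claw": 44,"delta_pos": [0,0,10],"turn": 0},{"claw": 44,"delta_pos": [0,0,8],"turn": 0},{"claw": 44,"delta_pos": [0,0,4],"turn": 0},{"claw": 44,"delta_pos": [0,0,0],"turn": 0},{"claw": 44,"delta_pos": [0,0,0],"turn": 0},{"claw": 44,"delta_pos": [0,0,0],"turn": 0},{"claw": 44,"delta_pos": [0,0,0],"turn": 0}]}}

```text
clock: 15.73
eef_pos: [585.7, 28.8, 83.7]
tcp_rot: [3.141, 0.0, 1.87]
contact_force: [0.6, 0.1, -2.2]
opening: 0.58
grasp_force: 41.9
```

```bash
python3 -c "
from h import *
st()"
```

```text
rack [ -0.4 -69.1] z 83.7 yawerr 0.0 F [ 0.6  0.1 -2.2] op 0.5798805045362183 t 15.7333
```

>>> {"op": "step_arm", "data": {"motion": [{"claw": 44,"delta_pos": [-0.5,0.4,1.5],"turn": 0},{"claw": 44,"delta_pos": [0,0,1],"turn": 0},{"claw": 44,"delta_pos": [0,0,0.4],"turn": 0},{"claw": 44,"delta_pos": [0,0,0],"turn": 0},{"claw": 44,"delta_pos": [0,0,0],"turn": 0},{"claw": 44,"delta_pos": [0,0,0],"turn": 0}]}}

```text
clock: 16.23
eef_pos: [586.2, 28.3, 80.9]
tcp_rot: [3.141, 0.0, 1.87]
contact_force: [-0.1, -0.5, 2.8]
opening: 0.582
grasp_force: 42.2
```

>>> {"op": "step_arm", "data": {"motion": [{"claw": 52,"delta_pos": [0,0,0],"turn": 0},{"claw": 54,"delta_pos": [0,0,0],"turn": 0},{"claw": 62,"delta_pos": [0,0,0],"turn": 0},{"claw": 70,"delta_pos": [0,0,0],"turn": 0},{"claw": 75,"delta_pos": [0,0,0],"turn": 0},{"claw": 75,"delta_pos": [0,0,0],"turn": 0},{"claw": 75,"delta_pos": [0,0,-15],"turn": 0},{"claw": 75,"delta_pos": [0,0,-25],"turn": 0}], "force": 20}}

```text
clock: 16.9
eef_pos: [584.0, 28.2, 118.6]
tcp_rot: [-3.137, -0.001, 1.87]
contact_force: [0.1, -0.6, 1.1]
opening: 0.876
grasp_force: 0.0
```

>>> {"op": "step_arm", "data": {"motion": [{"claw": 75,"delta_pos": [0,0,-15],"turn": 0},{"claw": 75,"delta_pos": [16,0,0],"turn": 0},{"claw": 75,"delta_pos": [30,0,0],"turn": 0},{"claw": 75,"delta_pos": [30,0,0],"turn": 0},{"claw": 75,"delta_pos": [19,0,0],"turn": 0},{"claw": 75,"delta_pos": [0,0,0],"turn": 0},{"claw": 75,"delta_pos": [0,0,0],"turn": 0},{"claw": 75,"delta_pos": [0,0,0],"turn": 0}]}}

```text
clock: 17.57
eef_pos: [558.2, 118.7, 135.6]
tcp_rot: [3.141, 0.0, 1.87]
contact_force: [-0.1, -0.9, 0.2]
opening: 0.883
grasp_force: 0.0
```

>>> {"op": "step_arm", "data": {"motion": [{"claw": 75,"delta_pos": [0,0,15],"turn": 0},{"claw": 75,"delta_pos": [0,0,20],"turn": 0},{"claw": 70,"delta_pos": [0,0,15],"turn": 0},{"claw": 60,"delta_pos": [0,0,5],"turn": 0},{"claw": 56,"delta_pos": [0,0,0],"turn": 0},{"claw": 56,"delta_pos": [0,0,0],"turn": 0},{"claw": 56,"delta_pos": [0,0,0],"turn": 0},{"claw": 56,"delta_pos": [0,0,0],"turn": 0}]}}

```text
clock: 18.23
eef_pos: [558.8, 119.0, 81.6]
tcp_rot: [3.14, 0.0, 1.87]
contact_force: [-0.2, 0.2, -0.0]
opening: 0.658
grasp_force: 0.0
```

```bash
python3 -c "
from h import *
st()"
```

```text
rack [ 0.5 25. ] z 81.6 yawerr -0.0 F [-0.2  0.2 -0. ] op 0.6580854094202017 t 18.2333
```

>>> {"op": "step_arm", "data": {"motion": [{"claw": 53,"delta_pos": [0,-0.3,0],"turn": 0},{"claw": 53,"delta_pos": [0,0,0],"turn": 0},{"claw": 52,"delta_pos": [0,0,0],"turn": 0},{"claw": 51,"delta_pos": [0,0,0],"turn": 0},{"claw": 51,"delta_pos": [0,0,0],"turn": 0}]}}

```text
clock: 18.65
eef_pos: [558.3, 119.1, 81.0]
tcp_rot: [3.14, 0.0, 1.87]
contact_force: [2.1, 0.3, 2.2]
opening: 0.601
grasp_force: 0.8
```

>>> {"op": "step_arm", "data": {"motion": [{"claw": 44,"delta_pos": [0,0,0],"turn": 0},{"claw": 44,"delta_pos": [0,0,0],"turn": 0},{"claw": 44,"delta_pos": [0,0,0],"turn": 0},{"claw": 44,"delta_pos": [0,0,0],"turn": 0}], "force": 40}}

```text
clock: 18.98
eef_pos: [558.4, 119.2, 81.2]
tcp_rot: [3.14, 0.0, 1.87]
contact_force: [0.8, 0.5, 5.1]
opening: 0.584
grasp_force: 40.2
```

>>> {"op": "step_arm", "data": {"motion": [{"claw": 44,"delta_pos": [0,0,-5],"turn": 0},{"claw": 44,"delta_pos": [0,0,-15],"turn": 0},{"claw": 44,"delta_pos": [-8,0,-5],"turn": 0},{"claw": 44,"delta_pos": [-18,0,0],"turn": 0},{"claw": 44,"delta_pos": [-15,0,0],"turn": 0},{"claw": 44,"delta_pos": [-6,0,0],"turn": 0},{"claw": 44,"delta_pos": [0,0,0],"turn": 0},{"claw": 44,"delta_pos": [0,0,0],"turn": 0}]}}

```text
clock: 19.65
eef_pos: [571.2, 73.8, 105.3]
tcp_rot: [-3.141, -0.0, 1.869]
contact_force: [1.1, 0.8, -1.9]
opening: 0.583
grasp_force: 41.6
```

>>> {"op": "step_arm", "data": {"motion": [{"claw": 44,"delta_pos": [0,0,10],"turn": 0},{"claw": 44,"delta_pos": [0,0,8],"turn": 0},{"claw": 44,"delta_pos": [0,0,4],"turn": 0},{"claw": 44,"delta_pos": [0,0,0],"turn": 0},{"claw": 44,"delta_pos": [0,0,0],"turn": 0},{"claw": 44,"delta_pos": [0,0,0],"turn": 0},{"claw": 44,"delta_pos": [0,0,0],"turn": 0}]}}

```text
clock: 20.23
eef_pos: [571.8, 74.2, 83.8]
tcp_rot: [3.141, 0.0, 1.87]
contact_force: [-0.2, -0.4, -2.4]
opening: 0.584
grasp_force: 41.6
```

```bash
python3 -c "
from h import *
st()"
```

```text
rack [ -0.3 -21.7] z 83.8 yawerr 0.0 F [-0.2 -0.4 -2.4] op 0.5843692525345129 t 20.2333
```

>>> {"op": "step_arm", "data": {"motion": [{"claw": 44,"delta_pos": [0,0.2,1.5],"turn": 0},{"claw": 44,"delta_pos": [0,0,1],"turn": 0},{"claw": 44,"delta_pos": [0,0,0.3],"turn": 0},{"claw": 44,"delta_pos": [0,0,0],"turn": 0},{"claw": 44,"delta_pos": [0,0,0],"turn": 0},{"claw": 44,"delta_pos": [0,0,0],"turn": 0}]}}

```text
clock: 20.73
eef_pos: [572.1, 74.2, 81.2]
tcp_rot: [3.141, 0.0, 1.87]
contact_force: [-0.3, -0.5, 4.5]
opening: 0.585
grasp_force: 42.1
```

>>> {"op": "step_arm", "data": {"motion": [{"claw": 52,"delta_pos": [0,0,0],"turn": 0},{"claw": 54,"delta_pos": [0,0,0],"turn": 0},{"claw": 62,"delta_pos": [0,0,0],"turn": 0},{"claw": 70,"delta_pos": [0,0,0],"turn": 0},{"claw": 75,"delta_pos": [0,0,0],"turn": 0},{"claw": 75,"delta_pos": [0,0,0],"turn": 0},{"claw": 75,"delta_pos": [0,0,-15],"turn": 0},{"claw": 75,"delta_pos": [0,0,-25],"turn": 0}], "force": 20}}

```text
clock: 21.4
eef_pos: [569.8, 73.9, 118.8]
tcp_rot: [-3.137, -0.001, 1.87]
contact_force: [-0.1, -0.1, -0.3]
opening: 0.877
grasp_force: 0.0
```

>>> {"op": "step_arm", "data": {"motion": [{"claw": 75,"delta_pos": [0,0,-30],"turn": 0},{"claw": 75,"delta_pos": [20,0,-10],"turn": 0},{"claw": 40,"delta_pos": [40,0,0],"turn": 0},{"claw": 0,"delta_pos": [40,0,0],"turn": 0},{"claw": 0,"delta_pos": [38,0,0],"turn": 0},{"claw": 0,"delta_pos": [20,0,0],"turn": 0},{"claw": 0,"delta_pos": [0,0,0],"turn": 0},{"claw": 0,"delta_pos": [0,0,0],"turn": 0}]}}

```text
clock: 22.07
eef_pos: [524.9, 225.9, 160.8]
tcp_rot: [-3.142, 0.0, 1.872]
contact_force: [-0.2, -1.6, -1.0]
opening: 0.02
grasp_force: 0.0
```

```bash
python3 -c "
from h import *
st()
s=grab_frame('side');cv2.imwrite('pics/e.png',cv2.resize(s['img'][170:390,200:360,::-1],None,fx=2.7,fy=2.7,interpolation=2))"
```

```text
rack [ -0.5 137.2] z 160.8 yawerr 0.003 F [-0.2 -1.6 -1. ] op 0.020401758493721937 t 22.0667
```

View pics/e.png

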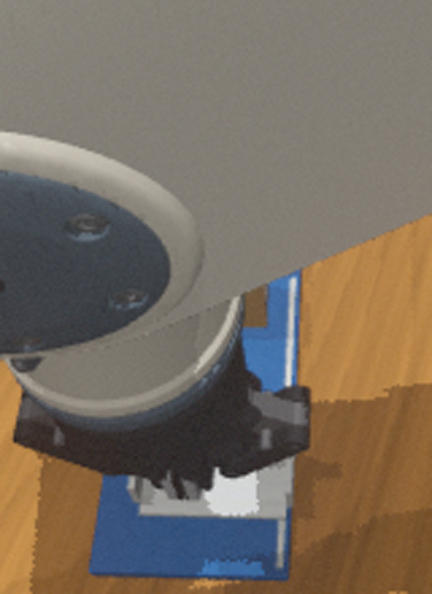

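>>> {"op": "step_arm", "data": {"motion": [{"claw": 0,"delta_pos": [0,0.5,25],"turn": 0},{"claw": 0,"delta_pos": [0,0,30],"turn": 0},{"claw": 0,"delta_pos": [0,0,25],"turn": 0},{"claw": 0,"delta_pos": [0,0,14],"turn": 0},{"claw": 0,"delta_pos": [-8,0,0],"turn": 0},{"claw": 0,"delta_pos": [-10,0,0],"turn": 0},{"claw": 0,"delta_pos": [-6,0,0],"turn": 0},{"claw": 0,"delta_pos": [0,0,0],"turn": 0}]}}

```text
clock: 22.78
eef_pos: [534.3, 200.6, 68.1]
tcp_rot: [3.139, 0.0, 1.868]
contact_force: [1.3, -0.7, 0.6]
opening: 0.002
grasp_force: 0.0
```

>>> {"op": "step_arm", "data": {"motion": [{"claw": 0,"delta_pos": [-4,0,0],"turn": 0},{"claw": 0,"delta_pos": [-4,0,0],"turn": 0},{"claw": 0,"delta_pos": [-4,0,0],"turn": 0},{"claw": 0,"delta_pos": [-4,0,0],"turn": 0},{"claw": 0,"delta_pos": [-4,0,0],"turn": 0},{"claw": 0,"delta_pos": [-4,0,0],"turn": 0},{"claw": 0,"delta_pos": [-4,0,0],"turn": 0}]}}

```text
clock: 23.37
eef_pos: [541.2, 175.4, 67.1]
tcp_rot: [3.141, -0.0, 1.87]
contact_force: [-1.4, 1.3, 5.3]
opening: 0.002
grasp_force: 1.2
```

```bash
python3 -c "
from h import *
st()"
```

```text
rack [ 0.3 84.1] z 67.1 yawerr 0.0 F [-1.4  1.3  5.3] op 0.0021252335679032633 t 23.3667
```

>>> {"op": "step_arm", "data": {"motion": [{"claw": 0,"delta_pos": [-5,0,0],"turn": 0},{"claw": 0,"delta_pos": [-5,0,0],"turn": 0},{"claw": 0,"delta_pos": [-5,0,0],"turn": 0},{"claw": 0,"delta_pos": [-5,0,0],"turn": 0},{"claw": 0,"delta_pos": [-5,0,0],"turn": 0},{"claw": 0,"delta_pos": [-5,0,0],"turn": 0},{"claw": 0,"delta_pos": [-5,0,0],"turn": 0},{"claw": 0,"delta_pos": [-5,0,0],"turn": 0}]}}

```text
clock: 24.03
eef_pos: [553.0, 137.1, 67.1]
tcp_rot: [3.141, -0.0, 1.87]
contact_force: [-2.1, 0.9, 6.4]
opening: 0.001
grasp_force: 1.2
```

>>> {"op": "step_arm", "data": {"motion": [{"claw": 0,"delta_pos": [-5,0,0],"turn": 0},{"claw": 0,"delta_pos": [-5,0,0],"turn": 0},{"claw": 0,"delta_pos": [-4,0,0],"turn": 0},{"claw": 0,"delta_pos": [-3,0,0],"turn": 0},{"claw": 0,"delta_pos": [-2,0,0],"turn": 0},{"claw": 0,"delta_pos": [-2,0,0],"turn": 0},{"claw": 0,"delta_pos": [-2,0,0],"turn": 0},{"claw": 0,"delta_pos": [-2,0,0],"turn": 0}]}}

```text
clock: 24.7
eef_pos: [560.3, 113.3, 67.1]
tcp_rot: [3.141, -0.0, 1.87]
contact_force: [-2.1, 0.9, 5.7]
opening: -0.003
grasp_force: 1.2
```

```bash
python3 -c "
from h import *
st()
s=grab_frame('side');cv2.imwrite('pics/f.png',cv2.resize(s['img'][170:390,200:360,::-1],None,fx=2.7,fy=2.7,interpolation=2))"
```

```text
rack [ 0.2 19.1] z 67.1 yawerr -0.0 F [-2.1  0.9  5.7] op -0.00267062487999094 t 24.7
```

View pics/f.png

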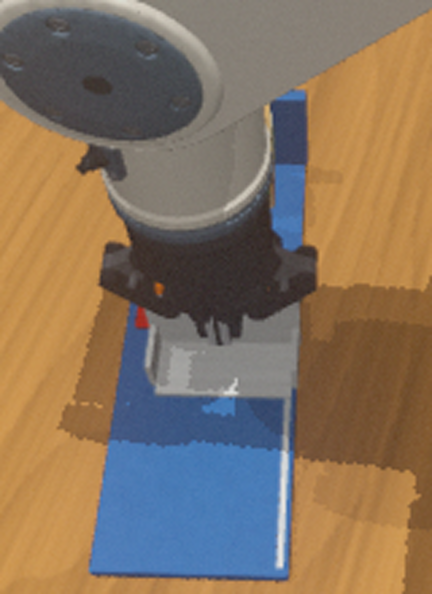

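>>> {"op": "step_arm", "data": {"motion": [{"claw": 0,"delta_pos": [4,0,0],"turn": 0},{"claw": 0,"delta_pos": [0,0,0],"turn": 0},{"claw": 0,"delta_pos": [0,0,0],"turn": 0}]}}

```text
clock: 25.0
eef_pos: [558.8, 117.3, 66.5]
tcp_rot: [-3.141, 0.0, 1.87]
contact_force: [0.8, 0.2, -0.6]
opening: -0.0
grasp_force: 0.0
```

>>> {"op": "step_arm", "data": {"motion": [{"claw": 0,"delta_pos": [0,0,-8],"turn": 0},{"claw": 0,"delta_pos": [0,0,-8],"turn": 0},{"claw": 0,"delta_pos": [0,0,0],"turn": 0},{"claw": 0,"delta_pos": [0,0,0],"turn": 0}]}}

```text
clock: 25.33
eef_pos: [559.6, 117.4, 83.7]
tcp_rot: [3.14, 0.0, 1.87]
contact_force: [-0.4, 0.6, -0.7]
opening: -0.002
grasp_force: 0.0
```

```bash
python3 -c "
from h import *
st()"
```

```text
rack [ 0.8 23.2] z 83.7 yawerr 0.0 F [-0.4  0.6 -0.7] op -0.002121517861086057 t 25.3333
```

>>> {"op": "step_arm", "data": {"motion": [{"claw": 0,"delta_pos": [-2,-0.3,0],"turn": 0},{"claw": 0,"delta_pos": [-2,0,0],"turn": 0},{"claw": 0,"delta_pos": [-2,0,0],"turn": 0},{"claw": 0,"delta_pos": [-2,0,0],"turn": 0},{"claw": 0,"delta_pos": [-2,0,0],"turn": 0},{"claw": 0,"delta_pos": [-2,0,0],"turn": 0},{"claw": 0,"delta_pos": [-2,0,0],"turn": 0},{"claw": 0,"delta_pos": [-2,0,0],"turn": 0}]}}

```text
clock: 26.0
eef_pos: [563.3, 101.7, 82.7]
tcp_rot: [-3.141, -0.0, 1.87]
contact_force: [-1.5, 1.7, -0.6]
opening: 0.001
grasp_force: 1.3
```

>>> {"op": "step_arm", "data": {"motion": [{"claw": 0,"delta_pos": [-2,0,0],"turn": 0},{"claw": 0,"delta_pos": [-2,0,0],"turn": 0},{"claw": 0,"delta_pos": [-2,0,0],"turn": 0},{"claw": 0,"delta_pos": [-2,0,0],"turn": 0},{"claw": 0,"delta_pos": [-2,0,0],"turn": 0},{"claw": 0,"delta_pos": [-2,0,0],"turn": 0},{"claw": 0,"delta_pos": [-2,0,0],"turn": 0}]}}

```text
clock: 26.58
eef_pos: [567.4, 88.4, 82.7]
tcp_rot: [-3.141, -0.0, 1.87]
contact_force: [-1.8, 4.0, -1.2]
opening: -0.003
grasp_force: 1.7
```

```bash
python3 -c "
from h import *
st()"
```

```text
rack [-0.4 -6.8] z 82.7 yawerr 0.0 F [-1.8  4.  -1.2] op -0.0028124316720772886 t 26.5833
```

>>> {"op": "step_arm", "data": {"motion": [{"claw": 0,"delta_pos": [-1.5,0.2,0],"turn": 0},{"claw": 0,"delta_pos": [-1.5,0,0],"turn": 0},{"claw": 0,"delta_pos": [-1.5,0,0],"turn": 0},{"claw": 0,"delta_pos": [-1.5,0,0],"turn": 0}]}}

```text
clock: 26.92
eef_pos: [569.2, 82.7, 82.6]
tcp_rot: [-3.141, -0.0, 1.87]
contact_force: [-4.3, 3.3, 0.3]
opening: -0.001
grasp_force: 2.2
```

>>> {"op": "step_arm", "data": {"motion": [{"claw": 0,"delta_pos": [-1,0,0],"turn": 0},{"claw": 0,"delta_pos": [-1,0,0],"turn": 0},{"claw": 0,"delta_pos": [-1,0,0],"turn": 0},{"claw": 0,"delta_pos": [-1,0,0],"turn": 0}]}}

```text
clock: 27.25
eef_pos: [570.3, 79.0, 82.6]
tcp_rot: [-3.141, -0.0, 1.87]
contact_force: [-4.2, 3.3, -0.3]
opening: -0.003
grasp_force: 2.4
```

```bash
python3 -c "
from h import *
st()
s=grab_frame('side');cv2.imwrite('pics/g.png',cv2.resize(s['img'][170:390,200:360,::-1],None,fx=2.7,fy=2.7,interpolation=2))"
```

```text
rack [ -0.4 -16.6] z 82.6 yawerr -0.0 F [-4.2  3.3 -0.3] op -0.0032052766763202346 t 27.25
```

>>> {"op": "step_arm", "data": {"motion": [{"claw": 0,"delta_pos": [-1,0,0],"turn": 0},{"claw": 0,"delta_pos": [-1,0,0],"turn": 0}]}}

```text
clock: 27.47
eef_pos: [570.7, 77.7, 82.7]
tcp_rot: [-3.141, -0.001, 1.869]
contact_force: [-6.6, 12.3, 0.4]
opening: 0.003
grasp_force: 6.9
```

>>> {"op": "step_arm", "data": {"motion": [{"claw": 0,"delta_pos": [-0.7,0,0],"turn": 0},{"claw": 0,"delta_pos": [-0.7,0,0],"turn": 0}]}}

```text
clock: 27.63
eef_pos: [570.7, 77.6, 82.7]
tcp_rot: [-3.141, -0.003, 1.868]
contact_force: [-8.5, 19.5, 1.0]
opening: 0.003
grasp_force: 10.5
```

>>> {"op": "step_arm", "data": {"motion": [{"claw": 0,"delta_pos": [-0.7,0,0],"turn": 0},{"claw": 0,"delta_pos": [-0.7,0,0],"turn": 0}]}}

```text
clock: 27.8
eef_pos: [570.7, 77.6, 82.7]
tcp_rot: [-3.14, -0.005, 1.868]
contact_force: [-10.5, 27.3, 2.0]
opening: 0.002
grasp_force: 14.5
```

```bash
python3 -c "
from h import *
st()"
```

```text
rack [ -0.4 -18.1] z 82.7 yawerr -0.002 F [-10.5  27.3   2. ] op 0.0018795455736281413 t 27.8
```

>>> {"op": "step_arm", "data": {"motion": [{"claw": 0,"delta_pos": [3,0,0],"turn": 0},{"claw": 0,"delta_pos": [7,0,0],"turn": 0},{"claw": 0,"delta_pos": [10,0,0],"turn": 0},{"claw": 0,"delta_pos": [0,0,-25],"turn": 0},{"claw": 0,"delta_pos": [0,0,-35],"turn": 0},{"claw": 0,"delta_pos": [0,0,-35],"turn": 0},{"claw": 0,"delta_pos": [0,-15,-20],"turn": 0},{"claw": 0,"delta_pos": [0,-30,0],"turn": 0}]}}

```text
clock: 28.47
eef_pos: [528.5, 81.5, 203.1]
tcp_rot: [3.13, 0.002, 1.87]
contact_force: [0.2, -0.6, 0.3]
opening: -0.001
grasp_force: 0.0
```

>>> {"op": "step_arm", "data": {"motion": [{"claw": 0,"delta_pos": [-30,-25,0],"turn": 0},{"claw": 0,"delta_pos": [-30,-25,0],"turn": 0},{"claw": 0,"delta_pos": [-30,-25,0],"turn": 0},{"claw": 0,"delta_pos": [-30,-25,0],"turn": 0},{"claw": 0,"delta_pos": [-30,-25,0],"turn": 0},{"claw": 0,"delta_pos": [-30,-25,0],"turn": 0},{"claw": 0,"delta_pos": [-20,-15,0],"turn": 0},{"claw": 0,"delta_pos": [0,0,0],"turn": 0}]}}

```text
clock: 29.13
eef_pos: [423.4, -162.9, 198.2]
tcp_rot: [3.141, 0.002, 1.867]
contact_force: [0.5, 0.7, -0.4]
opening: 0.004
grasp_force: 0.0
```

```bash
python3 -c "
from h import *
st()
s=grab_frame('side');t=grab_frame('top')
a=cv2.resize(s['img'][185:385,215:335,::-1],None,fx=2.8,fy=2.8,interpolation=2);b=cv2.resize(t['img'][150:242,185:325,::-1],None,fx=3.2,fy=3.2,interpolation=2)
c=np.zeros((560,796,3),'uint8');c[:a.shape[0],:a.shape[1]]=a;c[:b.shape[0],340:340+b.shape[1]]=b;cv2.imwrite('pics/h.png',c)
A=patches(t,(180,150,322,242));B=patches(s,(225,195,325,390))
for k in A:X=tri(P(t),P(s),A[k][0],B[k][0]);print(k,A[k][1],B[k][1],w2r(X),X[2])
"
```

```text
rack [-212.  -204.5] z 198.2 yawerr -0.003 F [ 0.5  0.7 -0.4] op 0.0038943716442603397 t 29.1333
red 211 320 [  1.72520288 -55.16667957] 104.99789948702887
yellow 188 257 [   1.51659325 -123.21775725] 104.95625353824947
green 171 262 [  1.92688698 -89.26642797] 104.65811081492254
```

View pics/h.png

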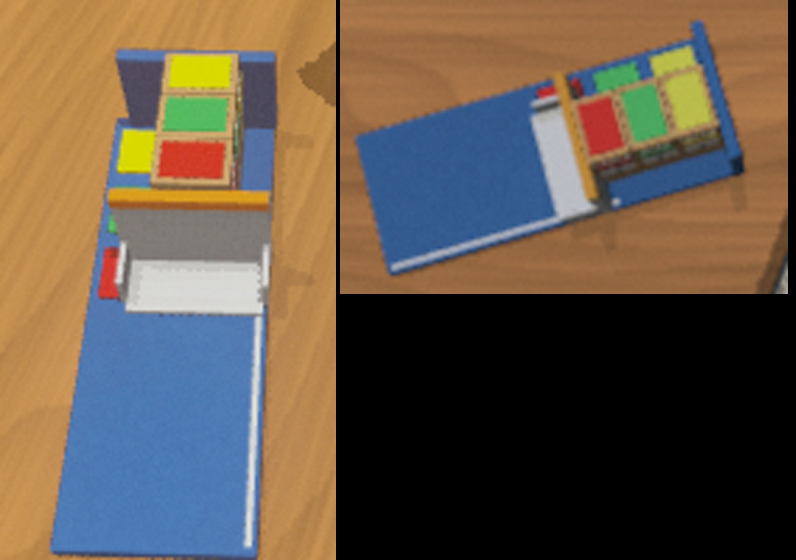

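The row is closed up: yellow at the wall, then green, then red. All three stand upright and in line, and the stop (orange edge at about (190,200) in the side crop) is snug against red. The measured centres, y -123, -89 and -55, match a tight row.

```bash
python3 -c "
from rig import *
print(sign_off())"
```

```text
the job is handed in; nothing more can be done
None
```

The job is done and handed in: yellow, green and red stand upright at their own labels, and the end stop is pushed up snug so the row is tight against the end wall; the jar was not touched.

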